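# Tug-test the bag clips on a recipe stand and replace the worn one

## Robot

A 6-joint arm with a two-finger parallel gripper is mounted at the origin on a cart in front of the work surface, level with it; the furniture and walls round the work are solid. World frame = base frame: x ahead of the robot, y to its left, z up, the work surface at z = 0. Lengths are in m, angles in degrees, forces in N, time in s.
With the tool pointing down it reaches from about 0.4 to 0.825 m from the base axis. Payload 7 kg.
Tool frame: the origin (TCP) lies between the finger pads; the fingertips stand 22 mm ahead of it and the grasp point (between the pads) lies 3 mm ahead of it; z points along the fingers, y is the line along which they close (so a half turn about z gives the same grasp; the last joint's range is limited). The gripper opens to 88 mm and grips with 3 to 60 N. Pads are 19 mm wide; open, the fingers measure 130 mm over their backs; the gripper's body (78 mm by 193 mm) begins 47 mm behind the grasp point.
Start: joints at [83.027, 20.546, 0.682, 0, -70.136, -16.507], TCP at [0.269, 0.619, 0.249] pointing down, gripper open.
Joint ranges: [-176.03, 176.03], [-82.01, 121.73], [-58.28, 71.71], [-173.87, 95.51], [-174.79, -0.11], [-173.66, 173.66]. Speed limits (degrees/s): [136.94, 136.94, 172.46, 180, 180, 180].

## Interface

Orientations are given as [roll, pitch, yaw] about the fixed x, y, z axes, in that order (R = Rz(yaw) Ry(pitch) Rx(roll)).
In Python, from plant import ctrl gives the robot as it stands.
- The arm moves only by the tool apply_moves, never from a script. Its argument "targets" is a list of rows, each an object with "travel": the shift along the tool's x, y, z in mm, a list of three; "roll": the turn about the tool's z in degrees; "jaw": the finger opening in mm, from 0 to 87.6. In form: [{"travel": [tx, ty, tz], "roll": roll, "jaw": jaw}, ...]. A call has 1 to 10 rows; each row shifts and turns the commanded pose from where the row before left it, along the tool's axes as they then stand; what a row does not reach is not made up. A row lasts 1/10 s, in which the tool goes at most 50 mm and 8.59 degrees, less where a joint would pass 70% of its speed; a pose out of reach is approached as far as the arm can. A call with a gripper value outside its range is refused whole. The fingers move at their own pace and stop on an object; the grip force is fixed at half the most. Time passes only in rows, so rows that do not move let the fingers close. It gives the time, the measured TCP pose, the force, the opening and the grip force at its end, in the units of the state.
- ctrl.get_obs(): the state, without advancing time (a new reading comes with each control period).
- ctrl.snapshot(name): name is "side" or "top"; returns the picture (420x560x3 uint8, red, green, blue); there is no depth.
- ctrl.calibration(name): a dict with "K" (3x3 intrinsics, pixels), "dist_coeffs" ([k1, k2, p1, p2, k3] as OpenCV has them; the pictures are not rectified), "extrinsics" (4x4, takes a point from camera to world coordinates). Camera axes: x right, y down, z forward; pixel columns grow to the right and rows downward; lengths in m; the calibration is good to about 2 mm. A picture is of the moment at which its call begins. calibration takes no time and is no camera call.
- ctrl.close_job(): hands the job in; it is judged then, once.
The state is a dict: "clock": time; "joint_pos": joint angles; "qvel": joint speeds; "tau": joint torques, N m; "tool_pos": TCP position; "orientation": TCP orientation; "force": force on the tool from outside, world axes, zero at the start; "moment": the same for the moment, N m; "opening": finger opening in m; "gripper_force": force on a finger pad.
Only numpy, scipy, OpenCV 4.12 (cv2) and the standard library are available. Lean on these libraries where they do the work, as an engineer would, in place of code of your own. Each camera call takes 0.05 s, during which the arm holds its last target. There are 200 camera calls.

## Task

Three bag clips hold the recipe card on its stand, and one of them has lost its spring. Tug the clips gently upward to find the one that gives way, without dragging the sound ones off their seat, and put it in the wooden box. Then set the new clip from the box's rim on the card in the gap it left, pressed fully home and upright.

Things in the scene. Friction and masses are not known exactly. Their poses are not given: they have to be found in the camera images.
- stand: Recipe stand, fixed: an oak block 60 mm deep and 235 mm long with an upright thin wooden board in it, a ruled white card on its face; together (called the card) 5 mm thick and 220 mm long. Origin: centre of the underside, on the worktop. y runs along the card, z up, x is normal to the card. The card's top edge is 85 mm above the origin; clips sit on it about 75 mm apart.
- clip_1: White plastic bag clip of the peg kind, astride the card's top edge, jaws down, two tails up. One of clip_1, clip_2, clip_3 is worn, two are sound; they look alike and their order along the card varies. Drawn straight up by its cheeks, a sound clip holds to 8 N or more (at most 15), the worn one slides at 1 to 4 N. Origin: the seat in its throat (see clip_new). Weight 55 g.
- clip_2: Clip like clip_1. All clips: y along the jaws and the edge, z up. Below the origin the jaws reach 31 mm down (rubber pads 14 to 22 mm down, flared lips below). Above it two end cheeks stand 3 to 32 mm up, 44 mm over their outer faces in y, 12.5 mm wide in x, with the hinge pin 18 mm up. Tails: 20 to 50 mm up, 38 mm long in y, splayed to 26 mm over their outer faces (x) at the top.
- clip_3: Clip like clip_1. Held by its cheeks (fingers closing along y) a clip stays shut, so a tug feels its spring; keep fingertips above the card's edge there, as it runs on past the clip. Squeezing a sound clip's tails together (in x) until they stop, about 14 mm wide, takes 12 to 16 N and opens its jaws to about 18 mm; let go, the spring shuts them.
- clip_new: A new, sound clip of the same make, astride the near (-x) end wall of the box, within 10 mm of that wall's middle, jaws down, tails up. Origin of every clip: its seat, the underside of the crosspiece in its throat, which rests on the edge it straddles: fully home means origin at the height of that edge. Axes and sizes: see clip_2 and clip_3.
- clip_box: Open wooden box, fixed, 155 mm (x) by 135 mm (y), 48 mm high, walls and floor 5 mm. Origin: centre of the underside, on the worktop. The new clip sits on its -x end wall, whose middle plane is 75 mm from the origin; the rest of the box is free for the worn clip.
- honey_jar: Bystander: honey jar with a screw lid, 58 mm wide, 86 mm tall, behind the work; origin at the centre of its underside.
- mug: Bystander: white mug, 95 mm tall, behind the stand; origin at its underside.
- timer: Bystander: egg timer, 62 mm wide, 57 mm tall, behind the work; origin at the centre of its underside.
There are look-alikes about, which are no part of the job. Leave any purple look-alike of the clip_3 alone.

How it is judged:
By the outcome, as a careful person would: the job done as asked, in the order asked, and still so for the second after the job is handed in, with the robot touching nothing.
It also fails if it takes over 72 s, if anything falls off the work surface, if the arm or the gripper's body presses on something with over 40 N, if the wrist force passes 120 N, or if a joint passes its speed limit or range.

## Working session

There is one attempt and no reset: what is moved stays moved. The work goes in short steps, Python scripts to look and compute and a tool call to move; the robot and the scene stay as the last step left them, time stands still between calls to the robot, and variables do not carry over. Pictures are saved under pics/ and viewed, at most 10 in all, crops included, and the job is handed in when it is done.

Besides the shell and the picture viewer there is one more tool, called after "Call:" as name(argument=value, ...), one argument or row to a line, values as JSON. apply_moves: Moves the arm, as the interface text tells. Its arguments: {"type":"object","properties":{"targets":{"type":"array","items":{"type":"object","properties":{"travel":{"type":"array","items":{"type":"number"}},"roll":{"type":"number"},"jaw":{"type":"number"}}}}},"required":["targets"]}

```bash
mkdir -p pics
python3 - <<'E'
from plant import ctrl
import cv2,numpy as np
o=ctrl.get_obs();print(o)
for n in("side","top"):
    im=ctrl.snapshot(n);cv2.imwrite(f"pics/{n}0.png",im[:,:,::-1])
    c=ctrl.calibration(n);print(n,c)
E
```

```text
{'clock': 0.0, 'joint_pos': array([ 8.30274107e+01,  2.05935645e+01,  6.35514472e-01, -1.96097381e-02,
       -7.01363477e+01, -1.65083082e+01]), 'qvel': array([ 0.02631779,  0.06470755, -0.05101213,  0.0661561 ,  0.00151034,
        0.04749231]), 'tau': array([-7.04717295e-04, -5.82710302e+01,  2.93055314e+01,  6.99729145e+00,
        7.01461133e-03, -1.67542430e-04]), 'tool_pos': array([0.26878001, 0.61870045, 0.24761345]), 'orientation': array([ 1.79904255e+02, -9.15159560e-03, -2.34875682e+01]), 'force': array([-0.34639711, -0.33653716, -0.13003516]), 'moment': array([ 0.05779063,  0.00467479, -0.03789028]), 'gripper_force': 0.0, 'opening': 0.08762066631117219}
side {'K': array([[417.21306472,   0.        , 277.1514915 ],
       [  0.        , 417.21306472, 207.89371015],
       [  0.        ,   0.        ,   1.        ]]), 'dist_coeffs': array([0.0031241, 0.       , 0.       , 0.       , 0.       ]), 'extrinsics': array([[ 0.99727759, -0.02906795,  0.06776765,  0.47677169],
       [-0.07355331, -0.4572715 ,  0.88628025, -0.80628047],
       [ 0.00522586, -0.88885197, -0.45816467,  0.4976235 ],
       [ 0.        ,  0.        ,  0.        ,  1.        ]])}
top {'K': array([[445.38594752,   0.        , 282.10748466],
       [  0.        , 445.38594752, 213.2208929 ],
       [  0.        ,   0.        ,   1.        ]]), 'dist_coeffs': array([0.00703176, 0.        , 0.        , 0.        , 0.        ]), 'extrinsics': array([[ 0.01862767, -0.98885344,  0.14772234,  0.4248768 ],
       [-0.99972012, -0.0162661 ,  0.01717862, -0.01886426],
       [-0.01458427, -0.14800099, -0.98887967,  0.94963538],
       [ 0.        ,  0.        ,  0.        ,  1.        ]])}
```

View pics/side0.png

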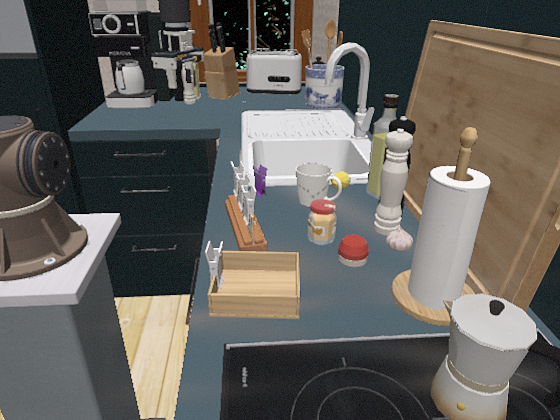

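View pics/top0.png

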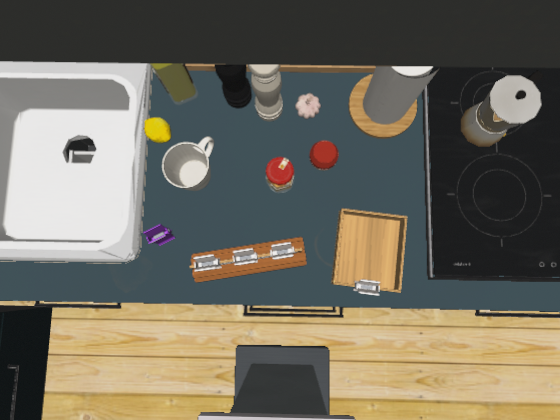

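The side view shows the stand at about (245,220) with its three clips, and the box at (255,283) with the new clip at (213,260). In the top view the clips are at (206,263), (245,257) and (282,251), the new clip is at (368,287), and the purple decoy is at (158,235).

```bash
cat > h.py <<'E'
import cv2,numpy as np
from plant import ctrl
def ray(n,p):
    c=ctrl.calibration(n);q=cv2.undistortPoints(np.array([[p]],float),c["K"],c["dist_coeffs"])[0,0]
    E=c["extrinsics"];return E[:3,3],E[:3,:3]@np.array([q[0],q[1],1])
def onz(n,p,z):
    o,d=ray(n,p);return o+d*(z-o[2])/d[2]
def proj(n,P):
    c=ctrl.calibration(n);E=np.linalg.inv(c["extrinsics"])
    return cv2.projectPoints(np.array(P,float).reshape(-1,3),cv2.Rodrigues(E[:3,:3])[0],E[:3,3],c["K"],c["dist_coeffs"])[0][:,0]
E
python3 - <<'E'
from h import *
t=cv2.imread("pics/top0.png");s=cv2.imread("pics/side0.png")
hsv=cv2.cvtColor(t,cv2.COLOR_BGR2HSV)
w=((hsv[:,:,1]<60)&(hsv[:,:,2]>110)).astype(np.uint8)
for nm,(x0,y0,x1,y1) in dict(A=(188,250,224,275),B=(228,243,263,269),C=(265,238,300,262),N=(350,275,386,299)).items():
    m=np.zeros_like(w);m[y0:y1,x0:x1]=w[y0:y1,x0:x1]
    m=cv2.morphologyEx(m,cv2.MORPH_CLOSE,np.ones((3,3)))
    r=cv2.minAreaRect(cv2.findNonZero(m));print(nm,r,m.sum(),[onz("top",r[0],z).round(4) for z in(.09,.13)])
# oak block
b=((hsv[:,:,0]<16)&(hsv[:,:,1]>120)).astype(np.uint8);m=np.zeros_like(b);m[232:288,185:312]=b[232:288,185:312]
r=cv2.minAreaRect(cv2.findNonZero(m));bx=cv2.boxPoints(r);print("stand",r,[onz("top",p,.02).round(4) for p in bx])
b=((hsv[:,:,0]<28)&(hsv[:,:,1]>70)&(hsv[:,:,2]>60)).astype(np.uint8);m=np.zeros_like(b);m[200:300,325:415]=b[200:300,325:415]
r=cv2.minAreaRect(cv2.findNonZero(m));bx=cv2.boxPoints(r);print("box",r,[onz("top",p,.048).round(4) for p in bx])
a=cv2.resize(t[228:303,180:420],(800,250),interpolation=2);c=cv2.resize(s[150:325,190:310],(240*2*800//960,350*800//480//1),interpolation=2)
c=cv2.resize(s[150:325,190:310],None,fx=2,fy=2,interpolation=2)
o=np.zeros((250+350,800,3),np.uint8);o[:250]=a;o[250:,:240]=c
o[250:,250:800]=cv2.resize(s[155:250,200:350],(550,350),interpolation=2)
cv2.imwrite("pics/crop0.png",o)
E
```

```text
A ((205.5999755859375, 262.1999816894531), (14.9906644821167, 34.223968505859375), 81.8698959350586) 372 [array([0.4556, 0.1415, 0.09  ]), array([0.4542, 0.1341, 0.13  ])]
B ((244.410400390625, 256.1676330566406), (15.053662300109863, 34.51698303222656), 81.25383758544922) 359 [array([0.4685, 0.0671, 0.09  ]), array([0.4664, 0.0631, 0.13  ])]
C ((279.35137939453125, 250.60809326171875), (15.124706268310547, 30.4138126373291), 80.53767395019531) 341 [array([0.4803, 0.    , 0.09  ]), array([ 0.4778, -0.0009,  0.13  ])]
N ((366.66156005859375, 286.70770263671875), (26.543434143066406, 14.63609790802002), 7.125016689300537) 346 [array([ 0.4149, -0.1671,  0.09  ]), array([ 0.4153, -0.1602,  0.13  ])]
stand ((248.0565185546875, 259.35614013671875), (28.43762969970703, 114.15811920166016), 80.98067474365234) [array([0.474 , 0.1891, 0.02  ]), array([ 0.5155, -0.0457,  0.02  ]), array([ 0.4572, -0.0556,  0.02  ]), array([0.4162, 0.177 , 0.02  ])]
box ((369.90277099609375, 249.93258666992188), (70.34339904785156, 77.5235824584961), 6.4415998458862305) [array([ 0.4173, -0.1027,  0.048 ]), array([ 0.5734, -0.1201,  0.048 ]), array([ 0.5594, -0.262 ,  0.048 ]), array([ 0.4045, -0.2412,  0.048 ])]
```

View pics/crop0.png

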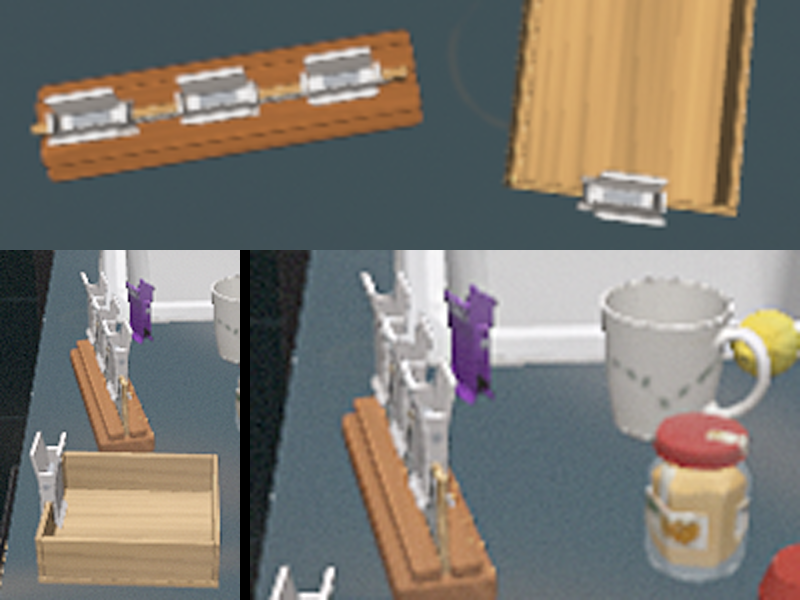

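The crop shows the stand clips' tail-top centres at about (207,262), (245,256) and (282,250), and the new clip's at about (367,287). The side view shows all three clips upright on the card. Next I'll fit them and check by reprojection.

```bash
cat >> h.py <<'E'
def plan(target,yaw):
    """tool-axis travel (mm) after rolling to yaw; roll first"""
    o=ctrl.get_obs();y0=o["orientation"][2];r=-((yaw-y0+180)%360-180)
    d=(np.array(target)-o["tool_pos"])*1000;c,s=np.cos(np.radians(yaw)),np.sin(np.radians(yaw))
    return "roll %.2f travel %s"%(r,np.round([c*d[0]+s*d[1],s*d[0]-c*d[1],-d[2]],1))
E
python3 - <<'E'
from h import *
P={}
for n,p,z in(("A",(207,261.9),.135),("B",(244.8,255.9),.135),("C",(282.3,249.9),.135),("N",(367.2,287.4),.098)):
    P[n]=onz("top",p,z);print(n,P[n].round(4),"radius",np.hypot(*P[n][:2]).round(3))
u=P["A"]-P["C"];print("yaw",np.degrees(np.arctan2(-u[0],u[1])),np.linalg.norm(P["A"]-P["B"]),np.linalg.norm(P["B"]-P["C"]))
ims={n:cv2.imread(f"pics/{n}0.png") for n in("top","side")}
crop={"top":(180,228,420,303,3.3333),"side":(195,150,345,235,5)}
out=[]
for n,(x0,y0,x1,y1,f) in crop.items():
    im=cv2.resize(ims[n][y0:y1,x0:x1],None,fx=f,fy=f,interpolation=2)
    for k,c in P.items():
        a=np.radians(-6 if k=="N" else 10);X=np.array([np.cos(a),np.sin(a),0]);Y=np.array([-X[1],X[0],0])
        for sx in(-1,1):
            q=[c+X*.013*sx+Y*.019*sy for sy in(-1,1)]
            g=((proj(n,q)+.5-[x0,y0])*f).astype(int)
            cv2.line(im,tuple(map(int,g[0])),tuple(map(int,g[1])),(0,0,255),1)
        g=((proj(n,[c-[0,0,.05]+Y*.022*sy for sy in(-1,1)])+.5-[x0,y0])*f).astype(int)
        cv2.line(im,tuple(map(int,g[0])),tuple(map(int,g[1])),(0,255,0),1)
    out.append(im[:340])
o=np.zeros((250+340,800,3),np.uint8);o[:out[0].shape[0]]=out[0][:250];o[250:250+out[1].shape[0],:out[1].shape[1]]=out[1]
cv2.imwrite("pics/ov.png",o)
print(plan(P["A"]*[1,1,0]+[0,0,.2],10))
print(plan(P["A"]*[1,1,0]+[0,0,.113],10))
E
```

```text
A [0.4546 0.1306 0.135 ] radius 0.473
B [0.4667 0.0619 0.135 ] radius 0.471
C [ 0.4788 -0.0063  0.135 ] radius 0.479
N [ 0.4137 -0.1667  0.098 ] radius 0.446
yaw 10.050075026193323 0.06973249799824913 0.06932088627036917
roll -33.49 travel [ 98.2 513.   47.7]
roll -33.49 travel [ 98.2 513.  134.7]
```

View pics/ov.png

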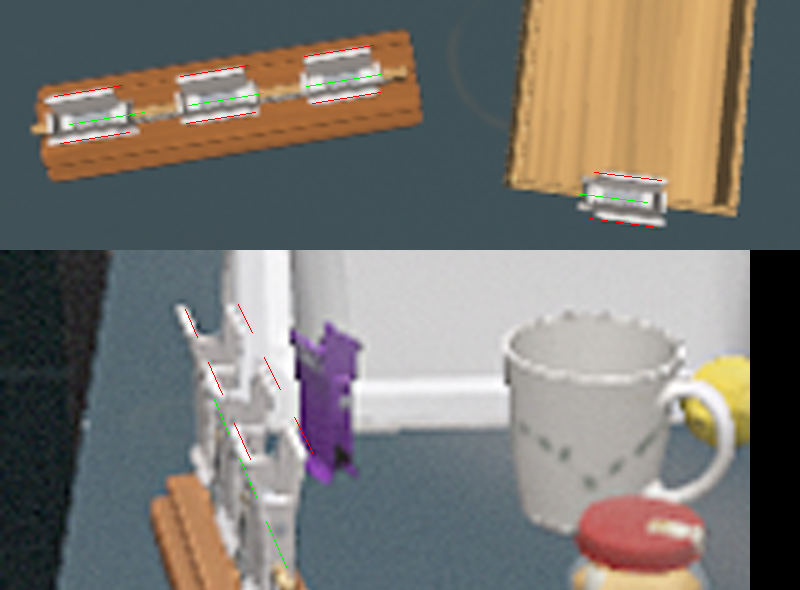

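The reprojection agrees to within about 2 mm, and clip A sits roughly 2 mm further along +y. I'll approach clip A first.

Call:
apply_moves(
  targets=[
    {"travel":[0,0,0],"roll":-8.4,"jaw":52},
    {"travel":[0,0,0],"roll":-8.4,"jaw":52},
    {"travel":[0,0,0],"roll":-8.4,"jaw":52},
    {"travel":[0,0,0],"roll":-8.3,"jaw":52},
    {"travel":[9,46,0],"roll":0,"jaw":52},
    {"travel":[9,46,0],"roll":0,"jaw":52},
    {"travel":[9,46,0],"roll":0,"jaw":52},
    {"travel":[9,46,0],"roll":0,"jaw":52},
    {"travel":[9,46,0],"roll":0,"jaw":52},
    {"travel":[9,46,0],"roll":0,"jaw":52},
  ],
)

```text
clock: 1.1
tool_pos: [0.3703, 0.3547, 0.2484]
orientation: [180.0, 0.0, 10.0]
force: [1.5, 0.3, 0.9]
opening: 0.0519
gripper_force: 0.0
```

Call:
apply_moves(
  targets=[
    {"travel":[9,46,0],"roll":0,"jaw":52},
    {"travel":[9,46,0],"roll":0,"jaw":52},
    {"travel":[9,46,0],"roll":0,"jaw":52},
    {"travel":[9,46,0],"roll":0,"jaw":52},
    {"travel":[6,46,0],"roll":0,"jaw":52},
    {"travel":[0,0,30],"roll":0,"jaw":52},
    {"travel":[0,0,20],"roll":0,"jaw":52},
    {"travel":[0,0,0],"roll":0,"jaw":52},
    {"travel":[0,0,0],"roll":0,"jaw":52},
  ],
)

```text
clock: 2.0
tool_pos: [0.4516, 0.1375, 0.1988]
orientation: [180.0, 0.0, 10.0]
force: [0.7, -0.0, 0.6]
opening: 0.0515
gripper_force: 0.0
```

Run:
```python
from h import *
o=ctrl.get_obs();print(o["force"],o["opening"],o["tool_pos"],o["orientation"]);print(plan([.4532,.1328,.113],10))
s=ctrl.snapshot("side")[:,:,::-1];t=ctrl.snapshot("top")[:,:,::-1]
o=np.zeros((590,800,3),np.uint8);o[:250]=cv2.resize(t[228:303,180:420],(800,250),interpolation=2);o[250:,:680]=cv2.resize(s[130:215,195:331],(680,425),interpolation=2)[:340]
cv2.imwrite("pics/a1.png",o)
```

```text
[ 0.67977632 -0.03991805  0.57340825] 0.05149949662277885 [0.45163068 0.13750557 0.19884272] [1.79961750e+02 2.72926829e-02 1.00373235e+01]
roll 0.04 travel [ 0.7  4.9 85.8]
```

View pics/a1.png

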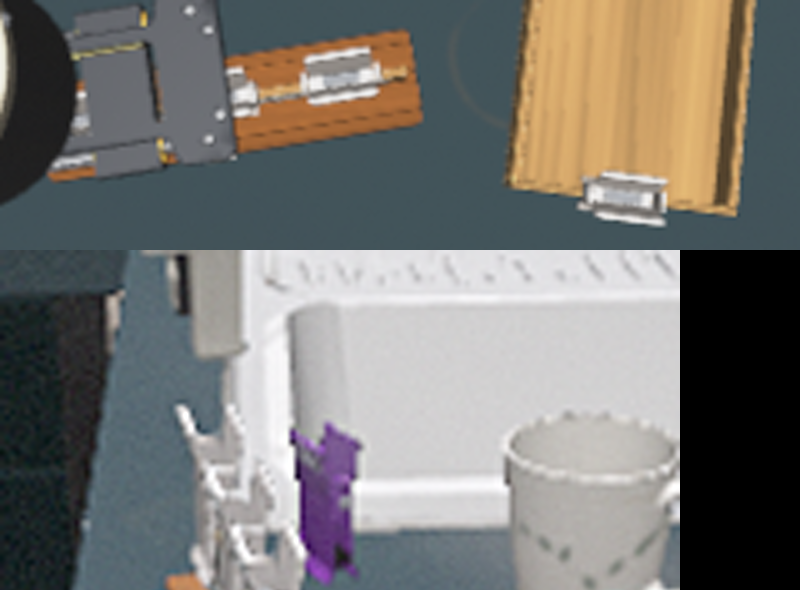

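The gripper is above clip A with a finger visible at (215,330) in the crop, lined up along the card, and the clips below are undisturbed. Descending now.

Call:
apply_moves(
  targets=[
    {"travel":[0.7,4.9,0],"roll":0,"jaw":52},
    {"travel":[0,0,30],"roll":0,"jaw":52},
    {"travel":[0,0,20],"roll":0,"jaw":52},
    {"travel":[0,0,10],"roll":0,"jaw":52},
    {"travel":[0,0,8],"roll":0,"jaw":52},
    {"travel":[0,0,0],"roll":0,"jaw":52},
  ],
)

```text
clock: 2.7
tool_pos: [0.453, 0.1328, 0.1303]
orientation: [180.0, 0.0, 10.0]
force: [-1.0, 0.5, -0.0]
opening: 0.0518
gripper_force: 0.0
```

Call:
apply_moves(
  targets=[
    {"travel":[0,0,5],"roll":0,"jaw":52},
    {"travel":[0,0,5],"roll":0,"jaw":52},
    {"travel":[0,0,5],"roll":0,"jaw":52},
    {"travel":[0,0,2],"roll":0,"jaw":52},
    {"travel":[0,0,0],"roll":0,"jaw":52},
  ],
)

```text
clock: 3.2
tool_pos: [0.4529, 0.1327, 0.1133]
orientation: [180.0, 0.0, 10.0]
force: [-0.1, -0.2, 0.1]
opening: 0.052
gripper_force: 0.0
```

Call:
apply_moves(
  targets=[
    {"travel":[0,0,0],"roll":0,"jaw":46},
    {"travel":[0,0,0],"roll":0,"jaw":45},
    {"travel":[0,0,0],"roll":0,"jaw":44.5},
  ],
)

```text
clock: 3.5
tool_pos: [0.4534, 0.1336, 0.114]
orientation: [-179.9, -0.1, 10.0]
force: [-2.3, 4.9, 1.6]
opening: 0.0451
gripper_force: 2.4
```

Call:
apply_moves(
  targets=[
    {"travel":[0,0,0],"roll":0,"jaw":43},
    {"travel":[0,0,0],"roll":0,"jaw":42},
    {"travel":[0,0,0],"roll":0,"jaw":40},
  ],
)

```text
clock: 3.8
tool_pos: [0.4534, 0.1334, 0.1139]
orientation: [-180.0, -0.1, 10.0]
force: [-2.7, 4.8, 3.1]
opening: 0.0436
gripper_force: 30.0
```

Call:
apply_moves(
  targets=[
    {"travel":[0,-0.7,0],"roll":0,"jaw":40},
    {"travel":[0,0,0],"roll":0,"jaw":40},
    {"travel":[0,0,0],"roll":0,"jaw":40},
  ],
)

```text
clock: 4.1
tool_pos: [0.4533, 0.1335, 0.1139]
orientation: [180.0, -0.0, 10.0]
force: [0.2, 0.9, 5.2]
opening: 0.0438
gripper_force: 30.0
```

Call:
apply_moves(
  targets=[
    {"travel":[0,0,-0.5],"roll":0,"jaw":40},
    {"travel":[0,0,0],"roll":0,"jaw":40},
    {"travel":[0,0,0],"roll":0,"jaw":40},
  ],
)

```text
clock: 4.4
tool_pos: [0.453, 0.1334, 0.114]
orientation: [180.0, 0.0, 10.0]
force: [2.5, 0.6, 0.8]
opening: 0.0436
gripper_force: 30.0
```

Call:
apply_moves(
  targets=[
    {"travel":[0,0,-0.3],"roll":0,"jaw":40},
    {"travel":[0,0,0],"roll":0,"jaw":40},
    {"travel":[0,0,0],"roll":0,"jaw":40},
  ],
)

```text
clock: 4.7
tool_pos: [0.4527, 0.1333, 0.1141]
orientation: [180.0, 0.0, 10.0]
force: [2.3, 0.5, -1.4]
opening: 0.0439
gripper_force: 30.0
```

Call:
apply_moves(
  targets=[
    {"travel":[0,0,-0.3],"roll":0,"jaw":40},
    {"travel":[0,0,0],"roll":0,"jaw":40},
    {"travel":[0,0,0],"roll":0,"jaw":40},
  ],
)

```text
clock: 5.0
tool_pos: [0.4529, 0.1334, 0.1146]
orientation: [180.0, 0.0, 10.0]
force: [2.3, -0.1, -3.0]
opening: 0.0435
gripper_force: 30.0
```

Call:
apply_moves(
  targets=[
    {"travel":[0,0,-0.3],"roll":0,"jaw":40},
    {"travel":[0,0,0],"roll":0,"jaw":40},
    {"travel":[0,0,0],"roll":0,"jaw":40},
  ],
)

```text
clock: 5.3
tool_pos: [0.4529, 0.1335, 0.115]
orientation: [180.0, -0.0, 10.0]
force: [1.5, 0.1, -0.8]
opening: 0.0436
gripper_force: 30.0
```

Call:
apply_moves(
  targets=[
    {"travel":[0,0,0],"roll":0,"jaw":40},
    {"travel":[0,0,0],"roll":0,"jaw":40},
  ],
)

```text
clock: 5.5
tool_pos: [0.4529, 0.1335, 0.115]
orientation: [180.0, 0.0, 10.0]
force: [1.7, 0.4, -1.2]
opening: 0.044
gripper_force: 30.0
```

Call:
apply_moves(
  targets=[
    {"travel":[0,0,-0.4],"roll":0,"jaw":40},
    {"travel":[0,0,0],"roll":0,"jaw":40},
    {"travel":[0,0,0],"roll":0,"jaw":40},
  ],
)

```text
clock: 5.8
tool_pos: [0.453, 0.1335, 0.1154]
orientation: [-180.0, -0.0, 10.0]
force: [1.6, -0.5, -1.0]
opening: 0.0437
gripper_force: 30.0
```

Call:
apply_moves(
  targets=[
    {"travel":[0,0,-0.4],"roll":0,"jaw":40},
    {"travel":[0,0,0],"roll":0,"jaw":40},
    {"travel":[0,0,0],"roll":0,"jaw":40},
  ],
)

```text
clock: 6.1
tool_pos: [0.453, 0.1335, 0.1158]
orientation: [-180.0, -0.0, 10.0]
force: [1.1, 0.5, -1.1]
opening: 0.0439
gripper_force: 30.0
```

Clip A slides at about 1–3 N and keeps following, so A is the worn one. Drawing it straight up.

Call:
apply_moves(
  targets=[
    {"travel":[0,0,-3],"roll":0,"jaw":40},
    {"travel":[0,0,-4],"roll":0,"jaw":40},
    {"travel":[0,0,-4],"roll":0,"jaw":40},
    {"travel":[0,0,0],"roll":0,"jaw":40},
  ],
)

```text
clock: 6.5
tool_pos: [0.4532, 0.1336, 0.1276]
orientation: [-180.0, -0.1, 10.0]
force: [1.0, 0.1, 0.4]
opening: 0.0437
gripper_force: 30.0
```

Call:
apply_moves(
  targets=[
    {"travel":[0,0,-5],"roll":0,"jaw":40},
    {"travel":[0,0,-5],"roll":0,"jaw":40},
    {"travel":[0,0,-10],"roll":0,"jaw":40},
    {"travel":[0,0,-20],"roll":0,"jaw":40},
    {"travel":[0,0,-30],"roll":0,"jaw":40},
    {"travel":[0,0,-30],"roll":0,"jaw":40},
    {"travel":[0,0,0],"roll":0,"jaw":40},
  ],
)

```text
clock: 7.2
tool_pos: [0.4546, 0.1344, 0.2315]
orientation: [-179.9, -0.4, 10.1]
force: [0.5, 0.2, -0.8]
opening: 0.0436
gripper_force: 30.0
```

Run:
```python
from h import *
# box: near-wall middle from corners, yaw about -6
a=np.radians(-6);X=np.array([np.cos(a),np.sin(a),0]);Y=np.array([-X[1],X[0],0])
w=np.array([.411,-.172,0])+X*.0025;o=w+X*.075;print("box origin",o)
t=o+X*.022
print(plan(t+[0,0,.22],-6));print(t)
s=ctrl.snapshot("side")[:,:,::-1];cv2.imwrite("pics/b1.png",cv2.resize(s[90:330,180:330],None,fx=2.5,fy=2.5,interpolation=2)[:600])
```

```text
box origin [ 0.48807545 -0.18010096  0.        ]
roll 16.06 travel [ 88.1 309.3  11.5]
[ 0.50995493 -0.18240058  0.        ]
```

View pics/b1.png

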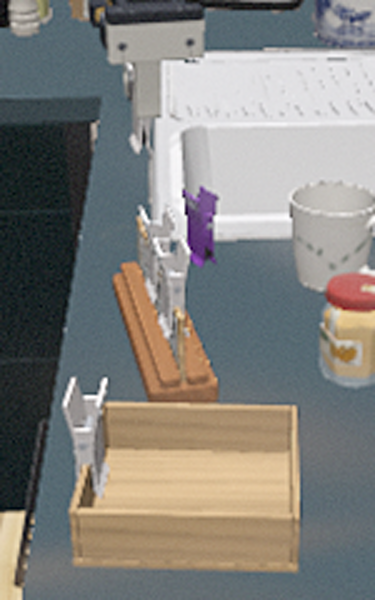

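Clip A is held clear of the card at (140,130) in the crop, and B and C still sit on it. Carrying A to the box.

Call:
apply_moves(
  targets=[
    {"travel":[0,0,0],"roll":8,"jaw":40},
    {"travel":[0,0,0],"roll":8,"jaw":40},
    {"travel":[11,38.6,0],"roll":0,"jaw":40},
    {"travel":[11,38.6,0],"roll":0,"jaw":40},
    {"travel":[11,38.6,0],"roll":0,"jaw":40},
    {"travel":[11,38.6,0],"roll":0,"jaw":40},
    {"travel":[11,38.6,0],"roll":0,"jaw":40},
    {"travel":[11,38.6,0],"roll":0,"jaw":40},
    {"travel":[11,38.6,0],"roll":0,"jaw":40},
    {"travel":[11,39,0],"roll":0,"jaw":40},
  ],
)

```text
clock: 8.25
tool_pos: [0.5075, -0.1847, 0.2261]
orientation: [-180.0, 0.1, -6.0]
force: [0.7, -0.1, -0.5]
opening: 0.0438
gripper_force: 30.0
```

Call:
apply_moves(
  targets=[
    {"travel":[0,0,0],"roll":0,"jaw":40},
    {"travel":[0,0,40],"roll":0,"jaw":40},
    {"travel":[0,0,40],"roll":0,"jaw":40},
    {"travel":[0,0,40],"roll":0,"jaw":40},
    {"travel":[0,0,20],"roll":0,"jaw":40},
    {"travel":[0,0,10],"roll":0,"jaw":40},
    {"travel":[0,0,0],"roll":0,"jaw":40},
    {"travel":[0,0,0],"roll":0,"jaw":40},
  ],
)

```text
clock: 9.05
tool_pos: [0.5088, -0.1831, 0.0776]
orientation: [180.0, -0.0, -6.0]
force: [0.3, 0.4, 0.2]
opening: 0.0439
gripper_force: 30.0
```

Call:
apply_moves(
  targets=[
    {"travel":[0,0,6],"roll":0,"jaw":40},
    {"travel":[0,0,4],"roll":0,"jaw":40},
    {"travel":[0,0,2],"roll":0,"jaw":40},
    {"travel":[0,0,0],"roll":0,"jaw":40},
    {"travel":[0,0,0],"roll":0,"jaw":40},
  ],
)

```text
clock: 9.55
tool_pos: [0.5086, -0.1832, 0.0654]
orientation: [180.0, -0.1, -6.0]
force: [-1.1, 0.7, 5.2]
opening: 0.0438
gripper_force: 30.0
```

Call:
apply_moves(
  targets=[
    {"travel":[0,0,0],"roll":0,"jaw":48},
    {"travel":[0,0,0],"roll":0,"jaw":55},
    {"travel":[0,0,0],"roll":0,"jaw":55},
    {"travel":[0,0,-20],"roll":0,"jaw":55},
    {"travel":[0,0,-40],"roll":0,"jaw":55},
    {"travel":[0,0,-40],"roll":0,"jaw":55},
    {"travel":[0,0,-30],"roll":0,"jaw":55},
    {"travel":[-20,40,0],"roll":0,"jaw":55},
    {"travel":[-20,45,0],"roll":0,"jaw":55},
    {"travel":[-20,45,0],"roll":0,"jaw":55},
  ],
)

```text
clock: 10.55
tool_pos: [0.4343, -0.307, 0.1952]
orientation: [180.0, -0.1, -5.9]
force: [0.9, -0.7, -0.4]
opening: 0.0553
gripper_force: 0.0
```

Run:
```python
from h import *
s=ctrl.snapshot("side")[:,:,::-1];t=ctrl.snapshot("top")[:,:,::-1]
cv2.imwrite("pics/t2.png",t)
o=np.zeros((600,800,3),np.uint8);o[:400,:400]=cv2.resize(t[205:305,325:425],(400,400),interpolation=2);o[:600,400:]=cv2.resize(s[200:320,195:305],(400,600),interpolation=2)[:600,:400]
cv2.imwrite("pics/c1.png",o)
```

```text
(no output)
```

View pics/c1.png

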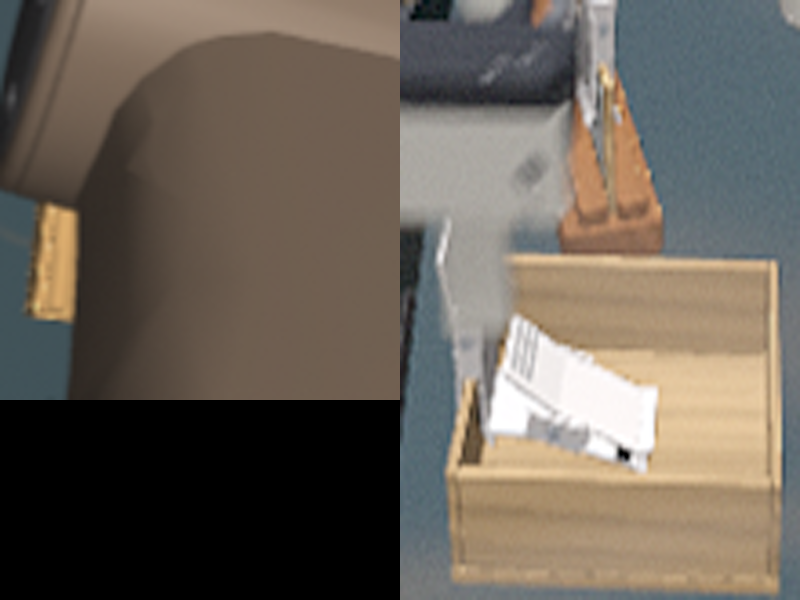

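The worn clip is in the box but has fallen with its tail end towards the new clip. I'll move aside and turn, so both cameras have a clear view.

Call:
apply_moves(
  targets=[
    {"travel":[0,-43,-10],"roll":0,"jaw":55},
    {"travel":[0,-43,-10],"roll":0,"jaw":55},
    {"travel":[0,-43,-10],"roll":0,"jaw":55},
    {"travel":[0,-43,0],"roll":0,"jaw":55},
    {"travel":[0,-43,0],"roll":0,"jaw":55},
    {"travel":[0,-43,0],"roll":0,"jaw":55},
    {"travel":[0,-43,0],"roll":0,"jaw":55},
    {"travel":[0,0,0],"roll":8,"jaw":42},
    {"travel":[0,0,0],"roll":8,"jaw":42},
    {"travel":[0,0,0],"roll":8,"jaw":42},
  ],
)

```text
clock: 11.65
tool_pos: [0.4663, -0.0059, 0.2246]
orientation: [180.0, 0.0, -30.2]
force: [-0.3, -0.4, 1.1]
opening: 0.0429
gripper_force: 0.0
```

Call:
apply_moves(
  targets=[
    {"travel":[0,0,0],"roll":8,"jaw":42},
    {"travel":[0,0,0],"roll":8,"jaw":42},
    {"travel":[0,0,0],"roll":8,"jaw":42},
    {"travel":[0,0,0],"roll":8,"jaw":42},
    {"travel":[0,0,0],"roll":8,"jaw":42},
    {"travel":[0,0,0],"roll":8,"jaw":42},
    {"travel":[0,0,0],"roll":8,"jaw":42},
    {"travel":[0,0,0],"roll":8,"jaw":42},
    {"travel":[0,0,0],"roll":2,"jaw":42},
  ],
)

```text
clock: 12.55
tool_pos: [0.4663, -0.0066, 0.2246]
orientation: [180.0, 0.0, -96.3]
force: [-0.5, 0.1, -0.5]
opening: 0.0419
gripper_force: 0.0
```

Run:
```python
from h import *
s=ctrl.snapshot("side")[:,:,::-1].copy();t=ctrl.snapshot("top")[:,:,::-1].copy()
cv2.imwrite("pics/t3.png",t);cv2.imwrite("pics/s3.png",s)
f=5
N=np.array([.4137,-.1667,.098]);a=np.radians(-6);X=np.array([np.cos(a),np.sin(a),0]);Y=np.array([-X[1],X[0],0])
L=[[N+X*.013*sx+Y*.019*sy for sy in(-1,1)] for sx in(-1,1)]+[[N-[0,0,.05]+Y*.0675*sy for sy in(-1,1)]]
def crop(im,n,x0,y0,w,h):
    c=cv2.resize(im[y0:y0+h,x0:x0+w],None,fx=f,fy=f,interpolation=2)
    for l in L:
        g=((proj(n,l)+.5-[x0,y0])*f).astype(int);cv2.line(c,tuple(map(int,g[0])),tuple(map(int,g[1])),(0,0,255),1)
    return c
o=np.hstack([crop(t,"top",328,204,80,100),crop(s,"side",203,225,80,100)])
cv2.imwrite("pics/d1.png",o);print(ctrl.get_obs()["tool_pos"])
```

```text
[ 0.46631806 -0.00663922  0.22462473]
```

View pics/d1.png

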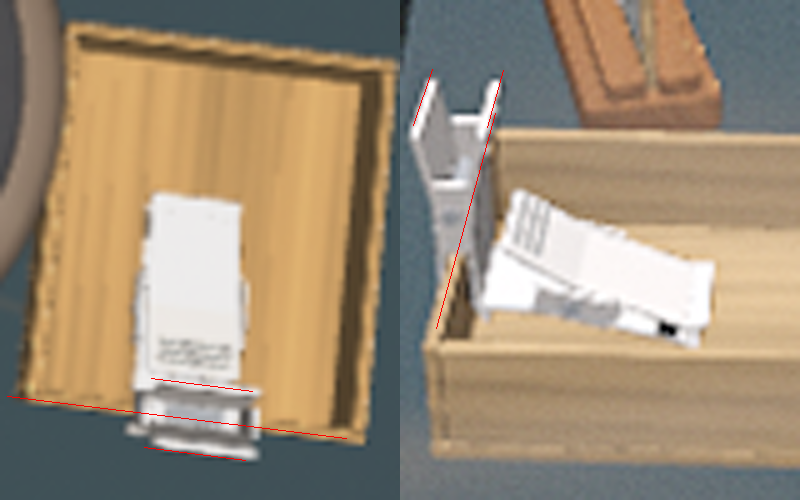

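The worn clip lies flat (top about z 0.035) with its near end next to the new clip's inner jaw and below my fingertip height of 0.07. The new clip's tails are at about (205,385)–(205,452) in the crop, roughly 2.5 mm further along −y than I'd first measured.

Run:
```python
from h import *
print(plan([.4134,-.1692,.16],-96));print(ctrl.get_obs()["joint_pos"])
```

```text
roll 0.01 travel [167.2  35.6  64.6]
[ 2.34640907e+01  1.60247591e+00 -2.66544987e+01 -6.20018773e-03
 -6.17516328e+01 -2.94555314e+01]
```

Call:
apply_moves(
  targets=[
    {"travel":[42,9,0],"roll":0,"jaw":42},
    {"travel":[42,9,0],"roll":0,"jaw":42},
    {"travel":[42,9,0],"roll":0,"jaw":42},
    {"travel":[41.2,8.6,0],"roll":0,"jaw":42},
    {"travel":[0,0,40],"roll":0,"jaw":42},
    {"travel":[0,0,24.6],"roll":0,"jaw":42},
    {"travel":[0,0,0],"roll":0,"jaw":42},
    {"travel":[0,0,0],"roll":0,"jaw":42},
  ],
)

```text
clock: 13.45
tool_pos: [0.4138, -0.1695, 0.1606]
orientation: [180.0, -0.0, -95.9]
force: [0.5, -0.2, 0.2]
opening: 0.0421
gripper_force: 0.0
```

Run:
```python
from h import *
print(ctrl.get_obs()["tool_pos"],plan([.4134,-.1692,.092],-96))
```

```text
[ 0.41382907 -0.16947712  0.1606234 ] roll 0.10 travel [-0.2  0.5 68.6]
```

Call:
apply_moves(
  targets=[
    {"travel":[0,0.4,30],"roll":0,"jaw":42},
    {"travel":[0,0,20],"roll":0,"jaw":42},
    {"travel":[0,0,10],"roll":0,"jaw":42},
    {"travel":[0,0,8.5],"roll":0,"jaw":42},
    {"travel":[0,0,0],"roll":0,"jaw":42},
    {"travel":[0,0,0],"roll":0,"jaw":32},
    {"travel":[0,0,0],"roll":0,"jaw":25},
  ],
)

```text
clock: 14.15
tool_pos: [0.4139, -0.1694, 0.0925]
orientation: [-179.9, 0.0, -96.0]
force: [0.1, -0.0, 0.5]
opening: 0.031
gripper_force: 0.0
```

Call:
apply_moves(
  targets=[
    {"travel":[0,0,0],"roll":0,"jaw":23},
    {"travel":[0,0,0],"roll":0,"jaw":23},
  ],
)

```text
clock: 14.35
tool_pos: [0.4142, -0.1695, 0.0926]
orientation: [-179.9, -0.0, -96.0]
force: [0.3, 1.2, 6.2]
opening: 0.0237
gripper_force: 10.3
```

Call:
apply_moves(
  targets=[
    {"travel":[0,0,0],"roll":0,"jaw":20},
    {"travel":[0,0,0],"roll":0,"jaw":16},
    {"travel":[0,0,0],"roll":0,"jaw":12},
    {"travel":[0,0,0],"roll":0,"jaw":10},
    {"travel":[0,0,0],"roll":0,"jaw":10},
    {"travel":[0,0,0],"roll":0,"jaw":10},
  ],
)

```text
clock: 14.95
tool_pos: [0.4169, -0.1697, 0.0942]
orientation: [-179.6, -0.0, -95.9]
force: [2.9, -0.8, 14.2]
opening: 0.0131
gripper_force: 30.0
```

Call:
apply_moves(
  targets=[
    {"travel":[0,0,-2],"roll":0,"jaw":10},
    {"travel":[0,0,-1],"roll":0,"jaw":10},
    {"travel":[0,0,-1],"roll":0,"jaw":10},
    {"travel":[0,0,0],"roll":0,"jaw":10},
  ],
)

```text
clock: 15.35
tool_pos: [0.4128, -0.1694, 0.0955]
orientation: [180.0, -0.0, -96.0]
force: [0.2, -0.1, 0.2]
opening: 0.0133
gripper_force: 30.0
```

Call:
apply_moves(
  targets=[
    {"travel":[0,0,-3],"roll":0,"jaw":10},
    {"travel":[0,0,-3],"roll":0,"jaw":10},
    {"travel":[0,0,-3],"roll":0,"jaw":10},
    {"travel":[0,0,0],"roll":0,"jaw":10},
  ],
)

```text
clock: 15.75
tool_pos: [0.4135, -0.1694, 0.1051]
orientation: [-180.0, 0.0, -96.0]
force: [-0.0, 0.0, -1.2]
opening: 0.013
gripper_force: 30.0
```

The clip is off the wall and held open at 13 mm. Raising it and carrying it to the gap.

Call:
apply_moves(
  targets=[
    {"travel":[0,0,-35],"roll":0,"jaw":10},
    {"travel":[0,0,-50],"roll":0,"jaw":10},
    {"travel":[0,0,-50],"roll":0,"jaw":10},
    {"travel":[0,0,0],"roll":-8,"jaw":10},
    {"travel":[0,0,0],"roll":-8,"jaw":10},
    {"travel":[0,0,0],"roll":0,"jaw":10},
  ],
)

```text
clock: 16.35
tool_pos: [0.4131, -0.1693, 0.24]
orientation: [-179.9, 0.0, -79.9]
force: [0.5, 0.3, -1.4]
opening: 0.0131
gripper_force: 30.0
```

Run:
```python
from h import *
print(plan([.454,.1335,.235],-80),plan([.454,.1335,.131],-80),ctrl.get_obs()["opening"])
```

```text
roll 0.13 travel [-291.1  -92.9    5. ] roll 0.13 travel [-291.1  -92.9  109. ] 0.013112043810118332
```

Call:
apply_moves(
  targets=[
    {"travel":[-41.6,-13.3,0],"roll":0,"jaw":10},
    {"travel":[-41.6,-13.3,0],"roll":0,"jaw":10},
    {"travel":[-41.6,-13.3,0],"roll":0,"jaw":10},
    {"travel":[-41.6,-13.3,0],"roll":0,"jaw":10},
    {"travel":[-41.6,-13.3,0],"roll":0,"jaw":10},
    {"travel":[-41.6,-13.3,0],"roll":0,"jaw":10},
    {"travel":[-41.5,-13.1,0],"roll":0,"jaw":10},
    {"travel":[0,0,35],"roll":0,"jaw":10},
    {"travel":[0,0,0],"roll":0,"jaw":10},
    {"travel":[0,0,0],"roll":0,"jaw":10},
  ],
)

```text
clock: 17.35
tool_pos: [0.4536, 0.1328, 0.2043]
orientation: [179.9, -0.1, -80.1]
force: [0.3, -0.1, -1.0]
opening: 0.0127
gripper_force: 30.0
```

Run:
```python
from h import *
o=ctrl.get_obs();print(plan([.454,.1335,.131],-80),o["opening"],o["tool_pos"],o["force"])
s=ctrl.snapshot("side")[:,:,::-1]
cv2.imwrite("pics/e1.png",cv2.resize(s[135:255,185:305],None,fx=5,fy=5,interpolation=2))
```

```text
roll -0.10 travel [-0.6 -0.5 73.3] 0.01274277186570898 [0.45357531 0.13281443 0.20434231] [ 0.275763   -0.05317289 -1.02061672]
```

View pics/e1.png

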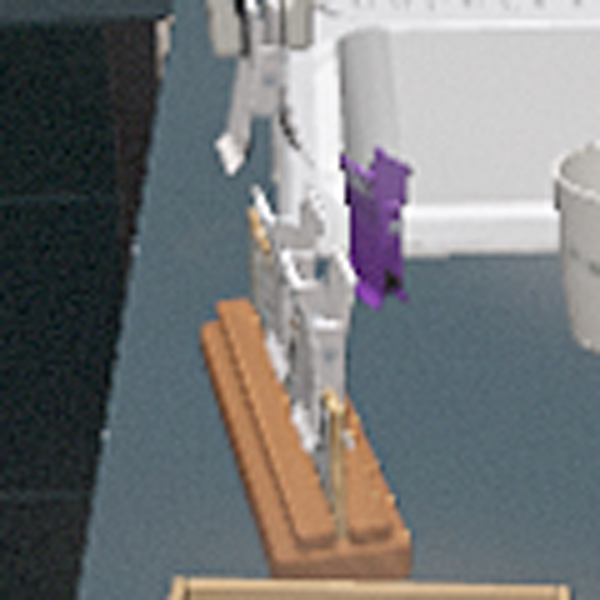

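The clip hangs upright with its jaws open, lips at (230,155) and (305,150), centred over the card's line. Lowering it.

Call:
apply_moves(
  targets=[
    {"travel":[-0.6,-0.5,20],"roll":0,"jaw":10},
    {"travel":[0,0,15],"roll":0,"jaw":10},
    {"travel":[0,0,10],"roll":0,"jaw":10},
    {"travel":[0,0,8],"roll":0,"jaw":10},
    {"travel":[0,0,0],"roll":0,"jaw":10},
  ],
)

```text
clock: 17.9
tool_pos: [0.4543, 0.1336, 0.1514]
orientation: [180.0, -0.0, -80.0]
force: [0.1, -0.4, -0.7]
opening: 0.0126
gripper_force: 30.0
```

Call:
apply_moves(
  targets=[
    {"travel":[0,0,5],"roll":0,"jaw":10},
    {"travel":[0,0,5],"roll":0,"jaw":10},
    {"travel":[0,0,4],"roll":0,"jaw":10},
    {"travel":[0,0,2],"roll":0,"jaw":10},
    {"travel":[0,0,0],"roll":0,"jaw":10},
    {"travel":[0,0,0],"roll":0,"jaw":10},
  ],
)

```text
clock: 18.5
tool_pos: [0.4545, 0.1341, 0.1357]
orientation: [-180.0, -0.0, -80.0]
force: [0.1, -0.1, -0.7]
opening: 0.0129
gripper_force: 30.0
```

Call:
apply_moves(
  targets=[
    {"travel":[0,0,2],"roll":0,"jaw":10},
    {"travel":[0,0,2],"roll":0,"jaw":10},
    {"travel":[0,0,0],"roll":0,"jaw":10},
    {"travel":[0,0,0],"roll":0,"jaw":10},
  ],
)

```text
clock: 18.9
tool_pos: [0.4545, 0.1342, 0.1318]
orientation: [-180.0, 0.0, -80.0]
force: [-0.4, 1.4, 1.4]
opening: 0.0129
gripper_force: 30.0
```

Call:
apply_moves(
  targets=[
    {"travel":[0,0,1],"roll":0,"jaw":10},
    {"travel":[0,0,0],"roll":0,"jaw":10},
    {"travel":[0,0,0],"roll":0,"jaw":10},
  ],
)

```text
clock: 19.2
tool_pos: [0.4546, 0.1342, 0.1316]
orientation: [-180.0, 0.0, -80.0]
force: [-3.7, 0.0, 11.1]
opening: 0.0132
gripper_force: 30.0
```

It's seated: contact came at z 0.1317, against 0.131 expected, with 11 N of press. Releasing.

Call:
apply_moves(
  targets=[
    {"travel":[0,0,0],"roll":0,"jaw":16},
    {"travel":[0,0,0],"roll":0,"jaw":20},
    {"travel":[0,0,0],"roll":0,"jaw":24},
    {"travel":[0,0,0],"roll":0,"jaw":30},
    {"travel":[0,0,0],"roll":0,"jaw":36},
    {"travel":[0,0,0],"roll":0,"jaw":36},
  ],
)

```text
clock: 19.8
tool_pos: [0.4545, 0.1341, 0.1306]
orientation: [-180.0, -0.0, -80.0]
force: [0.8, -0.0, -0.6]
opening: 0.0352
gripper_force: 0.0
```

Call:
apply_moves(
  targets=[
    {"travel":[0,0,-20],"roll":0,"jaw":36},
    {"travel":[0,0,-30],"roll":0,"jaw":36},
    {"travel":[0,0,-40],"roll":0,"jaw":36},
    {"travel":[0,0,0],"roll":0,"jaw":52},
    {"travel":[-50,0,0],"roll":0,"jaw":52},
    {"travel":[-50,0,0],"roll":0,"jaw":52},
    {"travel":[-50,0,0],"roll":0,"jaw":52},
    {"travel":[-50,0,0],"roll":0,"jaw":52},
    {"travel":[-50,0,0],"roll":0,"jaw":52},
  ],
)

```text
clock: 20.7
tool_pos: [0.4102, 0.3823, 0.2206]
orientation: [-180.0, 0.0, -80.0]
force: [1.2, 0.9, 0.5]
opening: 0.052
gripper_force: 0.0
```

Run:
```python
from h import *
s=ctrl.snapshot("side")[:,:,::-1];t=ctrl.snapshot("top")[:,:,::-1]
o=np.zeros((600,800,3),np.uint8);o[:400,:480]=cv2.resize(s[150:290,195:363],(480,400),interpolation=2)
o[:300,480:]=cv2.resize(s[240:320,200:300],(320,256),interpolation=2)[0:1].repeat(300,0)*0
o[:256,480:]=cv2.resize(s[240:320,200:300],(320,256),interpolation=2)
o[400:]=cv2.resize(t[230:300,150:430],(800,200),interpolation=2)
cv2.imwrite("pics/f1.png",o)
```

```text
(no output)
```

View pics/f1.png

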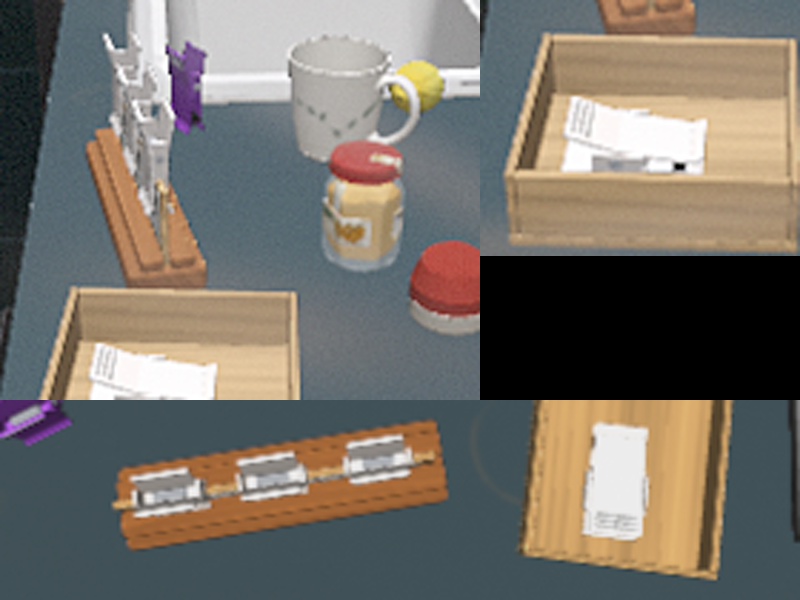

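All three clips stand upright in a row on the card, with the new one in the left gap. The worn clip lies free in the box, and the purple look-alike and bystanders haven't moved.

```bash
python3 -c "
from plant import ctrl
print(ctrl.close_job())"
```

```text
the job is handed in; nothing more can be done
None
```

I handed the job in at about 21 s: the worn clip (the leftmost from the robot, sliding at 1–3 N) is in the wooden box, and the new clip is upright on the card in its gap, pressed down with 11 N to within about 0.5 mm of the expected seat height; I didn't need to tug the other two clips.

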